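# Put the long clamp arm back on its rod rest

### The arm

A 6-joint arm with a two-finger parallel gripper is mounted at the origin on the work surface. World frame = base frame: x ahead of the robot, y to its left, z up, the work surface at z = 0. Lengths are in mm, angles in rad, forces in N, time in s.
With the tool pointing down it reaches from about 350 to 925 mm from the base axis. Payload 6.4 kg.
Tool frame: the origin (TCP) lies on the centre line of the jaws, within the pads' length; the fingertips stand 11 mm ahead of it and the grasp point (between the pads) lies 8 mm behind it (tip_reach is the y of the fingertips in the tool frame, in mm); y points along the fingers, x is the direction in which the jaws open and shut, and the axes are right-handed (so a half turn about y gives the same grasp; the last joint's range is limited). The gripper opens to 85 mm and grips with 20 to 120 N. Pads are 22 mm wide; open, the fingers measure 114 mm over their backs; the gripper's body (76 mm by 85 mm) begins 54 mm behind the grasp point. The pads swing forward as they close: fully open they stand 13 mm farther back than shut.
Start: joints at [-1.431, 0.245, 1.558, -0, 1.339, -0.174], TCP at [200.644, -618.269, 242.29] pointing down, gripper open.
Joint ranges: [-3.13, 3.13], [-1.02, 2.26], [0.13, 2.54], [-0.95, 4.09], [0.21, 2.88], [-2.74, 2.74]. Speed limits (rad/s): [2.57, 2.57, 3.14, 3.14, 3.14, 3.14].

### API

Orientations are given as a unit quaternion [w, x, y, z].
In Python, from bench import * gives the robot as it stands.
- The arm moves only by the tool apply_moves, never from a script. Its argument "targets" is a list of rows, each an object with "dp": the shift along the world's x, y, z in mm, a list of three; "turn": the turn about the world's z in degrees. In form: [{"dp": [tx, ty, tz], "turn": turn}, ...]. A call has 1 to 12 rows; each row shifts and turns the commanded pose from where the row before left it; what a row does not reach is not made up. A row lasts 1/10 s, in which the tool goes at most 50 mm and 8.59 degrees, less where a joint would pass 70% of its speed; a pose out of reach is approached as far as the arm can. A call with a gripper value outside its range is refused whole. "fingers" is the opening, from 0 (shut) to 1 (fully open), set as the call begins (left out, the last holds). The fingers move at their own pace and stop on an object; "grip_force" is the grip in N (left out, the last holds). Time passes only in rows, so rows that do not move let the fingers close. It gives the time, the measured TCP pose, the force and the opening at its end, in the units of the state.
- get_state(): the state, without advancing time (a new reading comes with each control period).
- capture(name): name is "side" or "top"; returns (picture, depth): 400x640x3 uint8, red, green, blue; 400x640 float32, mm along the optical axis (not along the pixel's ray), 0 where there is no reading.
- calibration(name): a dict with "mtx" (3x3 intrinsics, pixels), "D" ([k1, k2, p1, p2, k3] as OpenCV has them; the pictures are not rectified), "world_to_cam" (4x4, takes a point from world to camera coordinates). Camera axes: x right, y up, looking along -z (the intrinsics and any distortion apply to the point x, -y, -z); pixel columns grow to the right and rows downward; lengths in mm; the calibration is good to about 2 mm. A picture is of the moment at which its call begins. calibration takes no time and is no camera call.
- finish_job(): hands the job in, once; it reports no verdict.
Trained networks look in the newest picture that a camera, given by its name, has taken for a name from the list of things; names that differ only in an ending like _2 or _b are one class to them, and where a whole thing is asked for, a point or a joint stands for the part that bears it (a point fixed in the world has none). Each returns a list of dicts, best first, with "p" (0 to 1); they miss things now and then, are a little off and sometimes report something else, mostly with a low value. They report only what shows in the picture. A call takes as long as a camera call. They do not tell look-alikes from the thing itself.
- recognise(camera, query): "location" ([x, y, z] in mm, in world coordinates, good to about 4 mm: the middle of the surface that is visible of it).
- silhouettes(camera, query): "pixels" (400x640 bool, what is visible of it).
- place_of(camera, query): "location" ([x, y, z] in mm, in world coordinates, good to about 4 mm: a listed point, or the origin of a listed thing).
The state is a dict: "t": time; "joint_pos": joint angles; "joint_vel": joint speeds; "tau": joint torques, N m; "eef_pos": TCP position; "orientation": TCP orientation; "contact_force": force on the tool from outside, world axes, zero at the start; "wrist_torque": the same for the moment, N m; "gripper_width": finger opening in mm.
Only numpy, scipy, OpenCV 4.12 (cv2) and the standard library are available. Lean on these libraries where they do the work, as an engineer would, in place of code of your own. Each camera call takes 0.05 s, during which the arm holds its last target. There are 200 camera calls.

### The job

Put the long clamp arm on the forked rod rest: grip its rod at the balance point, which lies nearer the heavy boss head than the middle, lift it clear and carry it level (a small trial lift first does no harm; set it down and shift the grip if it droops), then lay it gently into both forks with its balance point midway between them and let go. Either end may point either way; leave the short clamp arm where it lies.

Things in the scene. Friction and masses are not known exactly. Their poses are not given: they have to be found in the camera images.
- long_arm_balance (a point): Balance point of the long clamp arm (345 mm, about 0.5 kg, loose), on the axis of its round 12 mm steel rod, which runs level along x, 22 mm above the bench, free beneath. Heavy boss head towards +x, light two-finger jaws (44 mm tall, 40 wide, tips 229 mm off) towards -x. Bare rod from 76 mm on the +x to 154 mm on the -x side. Held far from here it may droop. z points up.
- long_arm_boss (a point): Centre of the long clamp arm's heavy boss head, a grey cast block 40 x 40 x 44 mm with a small thumbscrew on top (reaching 40 mm above the rod's axis). It is on the rod's axis, 96 mm from the balance point; axes as for the arm.
- rest_seat (a point): Middle of the fixed rod rest: half-way between its two steel Y forks, at a seated rod's axis, 63 mm above the bench. A seated rod runs along its x axis. Forks 55 mm either side along x, 8 mm thick, each a 90 degree V, mouth 54 mm wide, tips 82 mm above the bench; grey base 150 x 70 x 10 mm. With the balance point here, the boss head clears its fork by 17 mm, the jaws by more.
- short_arm_balance (a point): Balance point of a second, short clamp arm, on its rod's axis 22 mm above the bench: same rod, boss head (centred 48 mm towards +x) and jaws (tips 157 mm towards -x), but only 225 mm long overall. Loose; to be left alone.
Things that resemble listed ones, but are neither listed nor needed, are in the scene too. What is shaped like the part that bears rest_seat but red is not meant.

How it is judged (in metres and radians):
On the way:
1. the long clamp arm is lifted clear (rod axis more than 90 mm above the bench), level within 10 degrees, gripped within 30 mm of its balance point (height (world z) of long_arm_balance above 0.09 m and horizontal distance between the grasp point and long_arm_balance below 0.03 m and contact force between the fingers and long_arm above 1 N and angle between long_arm_balance's own x axis and vertical between 1.396 and 1.746 rad), for 0.2 s.
At the end, for the whole second after the job is handed in: The long clamp arm rests still in both forks of the rod rest, its balance point within 45 mm of the middle along the rod, 12 mm sideways and 8 mm in height, the rod in line with the rest within 8 degrees and level within 6 degrees; the short clamp arm is within 30 mm of its start (horizontal distance between long_arm_balance and rest_seat below 0.045 m and y of long_arm_balance in the frame of rest_seat between -0.012 and 0.012 m and z of long_arm_balance in the frame of rest_seat between -0.008 and 0.008 m and angle between the x axis of long_arm_balance and the x axis of rest_seat, either way round below 0.15 rad and linear speed of long_arm below 0.02 m/s and distance of short_arm_balance from where it was at the start of the episode below 0.03 m and angle between long_arm_balance's own x axis and vertical between 1.471 and 1.671 rad); the robot touches nothing.
It fails at once if the long clamp arm tilts more than 15 degrees from level while its balance point is more than 60 mm above the bench (a droop in a low trial lift is allowed) (height (world z) of long_arm_balance above 0.06 m and not (angle between long_arm_balance's own x axis and vertical between 1.309 and 1.833 rad)).
It fails at once if the long clamp arm is dropped or pressed hard onto the rest (over 60 N) (contact force between long_arm and rest above 60 N).
It fails at once if the short clamp arm is moved by more than 30 mm (distance of short_arm_balance from where it was at the start of the episode above 0.03 m).
It also fails if it takes over 48 s, if anything falls off the work surface, if the arm or the gripper's body presses on something with over 40 N, if the wrist force passes 120 N, or if a joint passes its speed limit or range.

## Working session

There is one attempt and no reset: what is moved stays moved. The work goes in short steps, Python scripts to look and compute and a tool call to move; the robot and the scene stay as the last step left them, time stands still between calls to the robot, and variables do not carry over. Pictures are saved under pics/ and viewed, about 8 in all and at most 12, crops included, and the job is handed in when it is done.

Besides the shell and the picture viewer there is one more tool, called after "Request:" by a JSON object that holds its "name" and its "arguments". apply_moves: Moves the arm, as the interface text tells. Its arguments: {"type":"object","properties":{"targets":{"type":"array","items":{"type":"object","properties":{"dp":{"type":"array","items":{"type":"number"}},"turn":{"type":"number"}}}},"fingers":{"type":"number"},"grip_force":{"type":"number"}},"required":["targets"]}

```bash
mkdir -p pics; python3 - <<'E'
from bench import *
import cv2,numpy as np
s=get_state();print(s['t'],s['eef_pos'],s['orientation'],s['gripper_width'])
for c in ("top","side"):
    im,d=capture(c);cv2.imwrite(f"pics/{c}0.png",im[:,:,::-1]);np.save(f"{c}0.npy",d)
    for q in ("long_arm_balance","long_arm_boss","rest_seat","short_arm_balance"):
        for r in place_of(c,q)[:4]: print(c,q,round(r['p'],2),np.round(r['location'],1))
E
```

```text
0.0 [ 200.57598307 -617.71872293  241.17500803] [ 0.57248492 -0.57148528  0.41619951 -0.41526323] 85.61651804218235
top long_arm_balance 0.74 [549.7 272.4  16. ]
top long_arm_balance 0.74 [ 466.9 -253.5   22.7]
top long_arm_boss 0.94 [647.1 252.1  19.8]
top rest_seat 0.84 [ 672.4 -297.1   61.8]
top rest_seat 0.77 [502.9  -6.6  61. ]
top rest_seat 0.27 [ 471.3 -251.    23.6]
top short_arm_balance 0.96 [ 469.4 -249.    21.8]
side long_arm_balance 0.68 [551.3 274.6  18.7]
side long_arm_boss 0.81 [646.3 249.6  19.6]
side rest_seat 0.91 [ 673.8 -293.4   66.5]
side rest_seat 0.87 [499.4  -6.8  64.6]
side short_arm_balance 0.75 [ 469.6 -250.3   22.6]
```

View pics/top0.png

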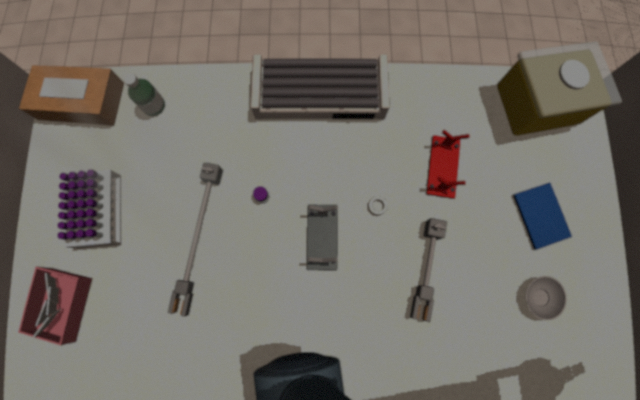

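View pics/side0.png

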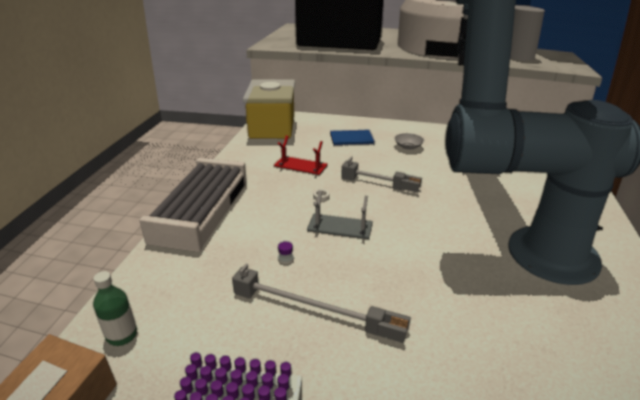

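The top view shows the long arm at the left, with its boss at (210,172) and jaws at (182,295). The grey rest is at (321,238), the red decoy at (445,165) and the short arm at (428,270). The side view agrees. Next I'll refine the axes using silhouettes and depth.

```bash
cat > h.py <<'E'
from bench import *
import cv2,numpy as np
def world(c,d,m):
    k=calibration(c);v,u=np.nonzero(m&(d>0));z=d[v,u]
    n=cv2.undistortPoints(np.c_[u,v].astype(float)[:,None],np.array(k['mtx']),np.array(k['D']))[:,0]
    P=np.c_[n[:,0]*z,-n[:,1]*z,-z,np.ones(len(z))]
    return (np.linalg.inv(np.array(k['world_to_cam']))@P.T).T[:,:3]
def rod(c,bal=None):
    """rod axis from the points of the arm that lie in the bare part"""
    im,d=capture(c);m=silhouettes(c,'long_arm_balance')
    return im,d,m
E
python3 - <<'E'
from h import *
for c in ('top','side'):
    im,d=capture(c)
    print(c,'arm')
    for r in silhouettes(c,'long_arm_balance')[:3]:
        W=world(c,d,r['pixels']); mid=np.median(W,0)
        print(r['p'],len(W),mid.round(1))
        if mid[1]<150: continue
        x0,y0=550.5,273.5;a=np.radians(-13.2)
        for _ in range(3):
            s=(W[:,0]-x0)*np.cos(a)+(W[:,1]-y0)*np.sin(a);t=-(W[:,0]-x0)*np.sin(a)+(W[:,1]-y0)*np.cos(a)
            k=(s>-130)&(s<60)&(abs(t)<12)&(W[:,2]>12); p=np.polyfit(s[k],t[k],1)
            y0+=p[1]*np.cos(a);x0-=p[1]*np.sin(a);a+=np.arctan(p[0])
        q=W[:,2]>8
        print('axis ang',np.degrees(a),'pt',x0,y0,'s ext',np.percentile(s[q],[0.5,99.5]),'z',np.median(W[k][:,2]),k.sum())
        print('wide s',[(int(b),round(np.ptp(t[q&(abs(s-b)<6)]),0) if (q&(abs(s-b)<6)).any() else None) for b in range(-234,130,12)])
    print('rest')
    g=np.ones(d.shape,bool);W=world(c,d,g)
    R=W[(abs(W[:,0]-501)<120)&(abs(W[:,1]+7)<75)]
    b=R[(R[:,2]>6)&(R[:,2]<14)]; f=R[(R[:,2]>35)&(R[:,2]<90)]
    print(cv2.minAreaRect(b[:,:2].astype(np.float32)),len(b))
    for sg in (1,-1):
        ff=f[sg*(f[:,0]-501)>0]; print(ff[:,:].mean(0).round(1),ff.min(0).round(1),ff.max(0).round(1),len(ff))
    for q in ('rest_seat',):
        for r in silhouettes(c,q)[:3]: print(r['p'],np.median(world(c,d,r['pixels']),0))
print(get_state()['t'])
E
```

```text
top arm
0.68 1672 [484.6 283.6  29. ]
axis ang -10.432341391021628 pt 549.6777808215644 269.9835260514915 s ext [-225.41172412  115.82810208] z 26.641064374428197 435
wide s [(-234, None), (-222, np.float64(40.0)), (-210, np.float64(42.0)), (-198, np.float64(39.0)), (-186, np.float64(41.0)), (-174, np.float64(37.0)), (-162, np.float64(30.0)), (-150, np.float64(27.0)), (-138, np.float64(12.0)), (-126, np.float64(13.0)), (-114, np.float64(11.0)), (-102, np.float64(11.0)), (-90, np.float64(10.0)), (-78, np.float64(6.0)), (-66, np.float64(11.0)), (-54, np.float64(12.0)), (-42, np.float64(12.0)), (-30, np.float64(12.0)), (-18, np.float64(12.0)), (-6, np.float64(11.0)), (6, np.float64(12.0)), (18, np.float64(12.0)), (30, np.float64(13.0)), (42, np.float64(12.0)), (54, np.float64(12.0)), (66, np.float64(12.0)), (78, np.float64(40.0)), (90, np.float64(40.0)), (102, np.float64(40.0)), (114, np.float64(40.0)), (126, None)]
rest
((499.2402038574219, -4.455936431884766), (69.81719970703125, 148.3913116455078), 89.48417663574219) 1685
[554.6  -5.4  66.7] [551.  -36.1  36. ] [560.2  25.8  83.5] 14
[... 719 characters left out ...]
oat64(11.0)), (-42, np.float64(11.0)), (-30, np.float64(13.0)), (-18, np.float64(11.0)), (-6, np.float64(12.0)), (6, np.float64(10.0)), (18, np.float64(12.0)), (30, np.float64(11.0)), (42, np.float64(13.0)), (54, np.float64(10.0)), (66, np.float64(10.0)), (78, np.float64(39.0)), (90, np.float64(40.0)), (102, np.float64(40.0)), (114, np.float64(37.0)), (126, None)]
rest
((501.7682189941406, -2.955066680908203), (73.6216049194336, 149.455810546875), 89.16265106201172) 939
[556.1  -4.3  60.4] [552.7 -32.4  35.5] [561.4  28.4  80.5] 122
[446.4  -2.8  62. ] [442.7 -29.6  35.6] [451.1  29.6  80.6] 101
0.9 [503.71834366   5.57561355   8.61834422]
0.76 [ 664.73510177 -285.46153418    8.57516802]
0.8
```

Request:
{"name": "apply_moves", "arguments": {"targets": [{"dp": [14.5, 37, 0], "turn": 6.3}, {"dp": [14.5, 37, 0], "turn": 6.3}, {"dp": [14.5, 37, 0], "turn": 6.3}, {"dp": [14.5, 37, 0], "turn": 6.3}, {"dp": [14.5, 37, 0], "turn": 6.3}, {"dp": [14.5, 37, 0], "turn": 6.3}, {"dp": [14.5, 37, 0], "turn": 6.3}, {"dp": [14.5, 37, 0], "turn": 6.3}, {"dp": [14.5, 37, 0], "turn": 6.3}, {"dp": [14.5, 37, 0], "turn": 6.3}, {"dp": [14.5, 37, 0], "turn": 6.3}, {"dp": [14.5, 37, 0], "turn": 6.3}], "fingers": 1}}

```text
t: 2.0
eef_pos: [375.0, -172.8, 242.6]
orientation: [-0.706, 0.707, 0.024, -0.023]
contact_force: [0.7, -0.4, -0.5]
gripper_width: 85.6
```

Request:
{"name": "apply_moves", "arguments": {"targets": [{"dp": [14.5, 37, 0], "turn": 6.3}, {"dp": [14.5, 37, 0], "turn": 6.3}, {"dp": [14.5, 37, 0], "turn": 6.3}, {"dp": [14.5, 37, 0], "turn": 6.3}, {"dp": [14.5, 37, 0], "turn": 6.3}, {"dp": [14.5, 37, 0], "turn": 6.3}, {"dp": [14.5, 37, 0], "turn": 6.3}, {"dp": [14.5, 37, 0], "turn": 6.3}, {"dp": [14.5, 37, 0], "turn": 6.3}, {"dp": [14.5, 37, 0], "turn": 6.3}, {"dp": [14.5, 37, 0], "turn": 6.3}, {"dp": [0, 0, 0], "turn": 0}]}}

```text
t: 3.2
eef_pos: [534.8, 236.1, 242.1]
orientation: [0.568, -0.567, -0.422, 0.421]
contact_force: [0.9, -0.7, -0.0]
gripper_width: 85.4
```

Request:
{"name": "apply_moves", "arguments": {"targets": [{"dp": [14.2, 34.4, 0], "turn": 6.4}, {"dp": [0, 0, -30], "turn": 0}, {"dp": [0, 0, -30], "turn": 0}, {"dp": [0, 0, -30], "turn": 0}, {"dp": [0, 0, -30], "turn": 0}, {"dp": [0, 0, -30], "turn": 0}, {"dp": [0, 0, -20], "turn": 0}, {"dp": [0, 0, -20], "turn": 0}, {"dp": [0, 0, -15], "turn": 0}, {"dp": [0, 0, -10], "turn": 0}, {"dp": [0, 0, -10], "turn": 0}, {"dp": [0, 0, 0], "turn": 0}]}}

```text
t: 4.4
eef_pos: [547.7, 266.8, 16.2]
orientation: [0.545, -0.544, -0.45, 0.452]
contact_force: [-1.3, 0.5, 0.0]
gripper_width: 85.4
```

```bash
python3 - <<'E'
from h import *
s=get_state();print(s['t'],s['eef_pos'],s['orientation'],s['contact_force'])
im,d=capture('side');im2,d=capture('top')
cv2.imwrite('pics/g1.png',np.hstack([cv2.resize(im[200:380,180:460],None,fx=1.4,fy=1.4),cv2.resize(im2[130:330,120:330],(400,252))])[:,:,::-1])
E
```

```text
4.4 [547.70255772 266.81653158  16.23221689] [ 0.54482746 -0.54431763 -0.45043972  0.45164746] [-1.2683249   0.46769006  0.00759044]
```

View pics/g1.png

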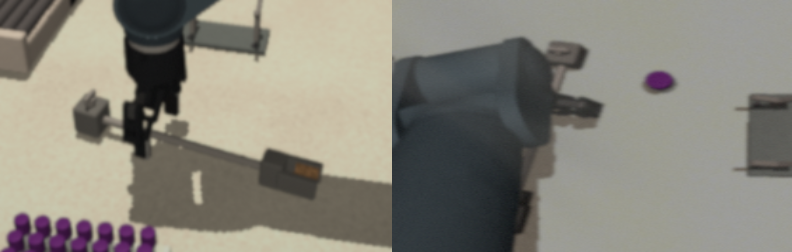

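The fingers straddle the bare rod near the boss. I'll centre them, close and do a small trial lift.

Request:
{"name": "apply_moves", "arguments": {"targets": [{"dp": [1, 3.5, 0], "turn": 0}, {"dp": [0, 0, 0], "turn": 0}]}}

```text
t: 4.7
eef_pos: [550.2, 271.2, 18.3]
orientation: [-0.544, 0.545, 0.452, -0.451]
contact_force: [0.0, 0.2, -0.8]
gripper_width: 85.2
```

Request:
{"name": "apply_moves", "arguments": {"targets": [{"dp": [0, 0, 0], "turn": 0}, {"dp": [0, 0, 0], "turn": 0}, {"dp": [0, 0, 0], "turn": 0}, {"dp": [0, 0, 0], "turn": 0}, {"dp": [0, 0, 0], "turn": 0}, {"dp": [0, 0, 0], "turn": 0}, {"dp": [0, 0, 0], "turn": 0}, {"dp": [0, 0, 0], "turn": 0}, {"dp": [0, 0, 0], "turn": 0}, {"dp": [0, 0, 0], "turn": 0}], "fingers": 0, "grip_force": 80}}

```text
t: 5.7
eef_pos: [549.5, 270.7, 17.5]
orientation: [0.545, -0.545, -0.451, 0.451]
contact_force: [-1.0, 0.6, 3.3]
gripper_width: 9.2
```

Request:
{"name": "apply_moves", "arguments": {"targets": [{"dp": [0, 0, 5], "turn": 0}, {"dp": [0, 0, 5], "turn": 0}, {"dp": [0, 0, 5], "turn": 0}, {"dp": [0, 0, 5], "turn": 0}, {"dp": [0, 0, 5], "turn": 0}, {"dp": [0, 0, 0], "turn": 0}, {"dp": [0, 0, 0], "turn": 0}, {"dp": [0, 0, 0], "turn": 0}]}}

```text
t: 6.5
eef_pos: [549.1, 270.6, 42.0]
orientation: [0.545, -0.544, -0.451, 0.451]
contact_force: [-0.6, 0.5, -7.2]
gripper_width: 8.9
```

```bash
cat >> h.py <<'E'
def axis3(c,x0,y0,adeg,zr=(10,400)):
    """3D line through the visible points of the rod near a guess"""
    im,d=capture(c);W=world(c,d,np.ones(d.shape,bool));a=np.radians(adeg)
    for it in range(3):
        s=(W[:,0]-x0)*np.cos(a)+(W[:,1]-y0)*np.sin(a);t=-(W[:,0]-x0)*np.sin(a)+(W[:,1]-y0)*np.cos(a)
        k=(((s>-135)&(s<-30))|((s>30)&(s<60)))&(abs(t)<(14,11,9)[it])&(W[:,2]>zr[0])&(W[:,2]<zr[1])
        p=np.polyfit(s[k],t[k],1);x0-=p[1]*np.sin(a);y0+=p[1]*np.cos(a);a+=np.arctan(p[0])
    pz=np.polyfit(s[k],W[k][:,2],1)
    e=W[(abs(t)<18)&(abs(s)<260)&(W[:,2]>zr[0]+5)&(W[:,2]<zr[1])];se=(e[:,0]-x0)*np.cos(a)+(e[:,1]-y0)*np.sin(a)
    print(c,'axis pt',round(x0,1),round(y0,1),'ang',round(np.degrees(a),2),'slope deg',round(np.degrees(np.arctan(pz[0])),2),'z at 0',round(pz[1],1),'n',k.sum(),'ends',np.percentile(se,[.5,99.5]).round(1))
    return im
E
python3 - <<'E'
from h import *
s=get_state();print(s['t'],s['eef_pos'],s['contact_force'],s['wrist_torque'],s['gripper_width'])
im=axis3('side',549.5,272,-10.4,(25,80))
cv2.imwrite('pics/l1.png',cv2.resize(im[220:380,200:460],None,fx=2,fy=2)[:,:,::-1])
E
```

```text
6.5 [549.08832518 270.56708856  42.01636905] [-0.62116551  0.48558945 -7.15301369] [0.05903209 0.02906255 0.02912392] 8.94795525582502
side axis pt 549.9 274.3 ang -10.4 slope deg -0.11 z at 0 48.8 n 447 ends [-225.4  116.5]
```

View pics/l1.png

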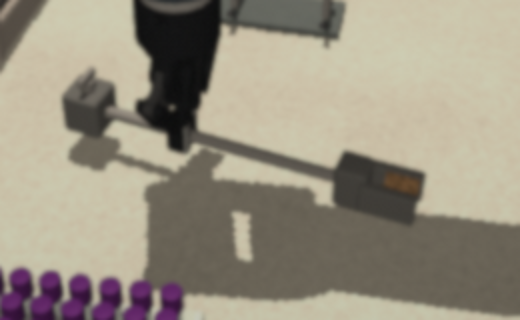

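It hangs level (slope −0.1°). I'll lift it and carry it over the rest.

Request:
{"name": "apply_moves", "arguments": {"targets": [{"dp": [0, 0, 5], "turn": 0}, {"dp": [0, 0, 10], "turn": 0}, {"dp": [0, 0, 15], "turn": 0}, {"dp": [0, 0, 15], "turn": 0}, {"dp": [0, 0, 15], "turn": 0}, {"dp": [0, 0, 15], "turn": 0}, {"dp": [0, 0, 10], "turn": 0}, {"dp": [0, 0, 5], "turn": 0}, {"dp": [0, 0, 0], "turn": 0}, {"dp": [0, 0, 0], "turn": 0}, {"dp": [0, 0, 0], "turn": 0}]}}

```text
t: 7.65
eef_pos: [548.6, 270.4, 131.2]
orientation: [0.545, -0.544, -0.45, 0.452]
contact_force: [0.1, 0.5, -5.2]
gripper_width: 9.3
```

Request:
{"name": "apply_moves", "arguments": {"targets": [{"dp": [-1, -7, 0], "turn": 0.5}, {"dp": [-3, -14, 0], "turn": 0.5}, {"dp": [-3, -21, 0], "turn": 1}, {"dp": [-5, -27, 0], "turn": 1}, {"dp": [-5, -28, 0], "turn": 1}, {"dp": [-5, -28, 0], "turn": 1}, {"dp": [-5, -28, 0], "turn": 1}, {"dp": [-5, -28, 0], "turn": 1}, {"dp": [-5, -28, 0], "turn": 1}, {"dp": [-5, -27, 0], "turn": 0.7}, {"dp": [-3.5, -20, 0], "turn": 0.5}, {"dp": [-2, -12, 0], "turn": 0.5}]}}

```text
t: 8.85
eef_pos: [501.2, 0.8, 132.1]
orientation: [0.505, -0.505, -0.495, 0.496]
contact_force: [0.9, 0.9, -5.7]
gripper_width: 9.1
```

Request:
{"name": "apply_moves", "arguments": {"targets": [{"dp": [-1, -5, 0], "turn": 0}, {"dp": [0, -1.5, 0], "turn": 0}, {"dp": [0, 0, 0], "turn": 0}, {"dp": [0, 0, 0], "turn": 0}, {"dp": [0, 0, 0], "turn": 0}, {"dp": [0, 0, 0], "turn": 0}]}}

```text
t: 9.45
eef_pos: [500.9, -3.4, 132.2]
orientation: [0.504, -0.504, -0.496, 0.496]
contact_force: [-0.2, 0.8, -6.3]
gripper_width: 9.1
```

```bash
python3 - <<'E'
from h import *
s=get_state();print(s['t'],s['eef_pos'],s['orientation'],s['contact_force'],s['gripper_width'])
a=axis3('side',500,0,-0.7,(115,180));b=axis3('top',500,-4,-0.7,(115,180))
cv2.imwrite('pics/c1.png',np.hstack([cv2.resize(a[120:280,240:460],(440,320)),cv2.resize(b[150:350,220:420],(320,320))])[:,:,::-1])
E
```

```text
9.45 [500.85715899  -3.42254076 132.24741433] [ 0.5042929  -0.50419567 -0.49571407  0.49572468] [-0.20147895  0.76760448 -6.28925061] 9.071084334902016
side axis pt 500.0 1.0 ang -0.92 slope deg -0.1 z at 0 137.3 n 327 ends [-223.5  118.1]Traceback (most recent call last):
  File "<stdin>", line 3, in <module>
  File "h.py", line 18, in axis3
    p=np.polyfit(s[k],t[k],1);x0-=p[1]*np.sin(a);y0+=p[1]*np.cos(a);a+=np.arctan(p[0])
    raise TypeError("expected non-empty vector for x")
TypeError: expected non-empty vector for x
```

Request:
{"name": "apply_moves", "arguments": {"targets": [{"dp": [0, -1, -6], "turn": 0}, {"dp": [0, 0, -10], "turn": 0}, {"dp": [0, 0, -12], "turn": 0}, {"dp": [0, 0, -10], "turn": 0}, {"dp": [0, 0, -8], "turn": 0}, {"dp": [0, 0, -6], "turn": 0}, {"dp": [0, 0, -5], "turn": 0}, {"dp": [0, 0, -3], "turn": 0}, {"dp": [0, 0, 0], "turn": 0}, {"dp": [0, 0, 0], "turn": 0}]}}

```text
t: 10.55
eef_pos: [501.1, -4.9, 72.6]
orientation: [-0.504, 0.505, 0.496, -0.495]
contact_force: [0.1, 0.3, -5.4]
gripper_width: 8.8
```

```bash
python3 - <<'E'
from h import *
s=get_state();print(s['t'],s['eef_pos'],s['contact_force'],s['gripper_width'])
a,d=capture('side')
cv2.imwrite('pics/c1.png',cv2.resize(a[150:270,250:430],None,fx=4,fy=4)[:,:,::-1])
axis3('side',500,0,-0.7,(60,110))
E
```

```text
10.55 [501.13290049  -4.92161898  72.59036886] [ 0.05980723  0.34655862 -5.44137033] 8.777820003397775
side axis pt 500.0 -0.6 ang -1.02 slope deg -0.38 z at 0 77.2 n 312 ends [-222.8  118.2]
```

View pics/c1.png

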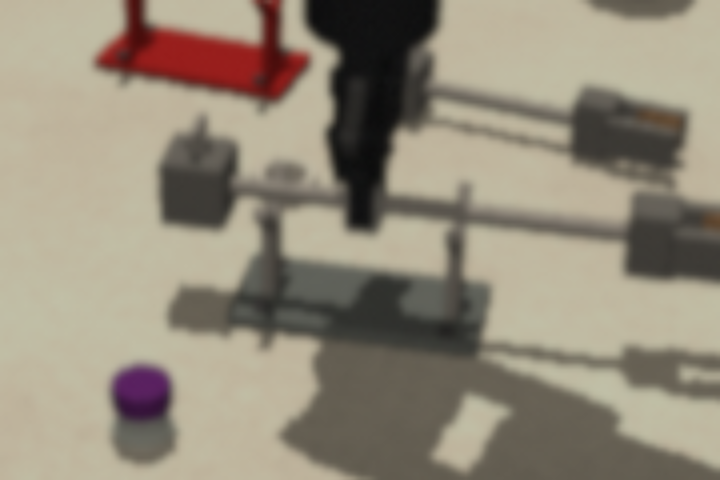

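The side view shows the rod over both grey forks at about (268,200) and (462,210), with the grip midway between them. I'll lower it slowly.

Request:
{"name": "apply_moves", "arguments": {"targets": [{"dp": [0, 0, -2], "turn": 0}, {"dp": [0, 0, -2], "turn": 0}, {"dp": [0, 0, -2], "turn": 0}, {"dp": [0, 0, -1.5], "turn": 0}, {"dp": [0, 0, -1.5], "turn": 0}, {"dp": [0, 0, 0], "turn": 0}, {"dp": [0, 0, 0], "turn": 0}, {"dp": [0, 0, 0], "turn": 0}]}}

```text
t: 11.45
eef_pos: [500.9, -4.9, 63.4]
orientation: [-0.504, 0.504, 0.496, -0.495]
contact_force: [-0.4, -0.2, -6.3]
gripper_width: 9.3
```

Request:
{"name": "apply_moves", "arguments": {"targets": [{"dp": [0, 0, -1], "turn": 0}, {"dp": [0, 0, -1], "turn": 0}, {"dp": [0, 0, 0], "turn": 0}, {"dp": [0, 0, 0], "turn": 0}]}}

```text
t: 11.85
eef_pos: [500.8, -4.9, 61.2]
orientation: [0.504, -0.504, -0.496, 0.496]
contact_force: [0.2, -0.3, -6.2]
gripper_width: 9.3
```

Request:
{"name": "apply_moves", "arguments": {"targets": [{"dp": [0, 0, -0.7], "turn": 0}, {"dp": [0, 0, -0.7], "turn": 0}, {"dp": [0, 0, 0], "turn": 0}, {"dp": [0, 0, 0], "turn": 0}]}}

```text
t: 12.25
eef_pos: [500.8, -4.9, 59.9]
orientation: [0.504, -0.504, -0.496, 0.496]
contact_force: [-0.3, -0.4, -7.1]
gripper_width: 9.4
```

Request:
{"name": "apply_moves", "arguments": {"targets": [{"dp": [0, 0, -0.7], "turn": 0}, {"dp": [0, 0, 0], "turn": 0}, {"dp": [0, 0, 0], "turn": 0}]}}

```text
t: 12.55
eef_pos: [500.9, -4.9, 59.2]
orientation: [-0.504, 0.504, 0.496, -0.495]
contact_force: [0.7, 0.0, -6.3]
gripper_width: 8.8
```

Request:
{"name": "apply_moves", "arguments": {"targets": [{"dp": [0, 0, -0.7], "turn": 0}, {"dp": [0, 0, 0], "turn": 0}, {"dp": [0, 0, 0], "turn": 0}]}}

```text
t: 12.85
eef_pos: [501.0, -4.9, 58.9]
orientation: [-0.504, 0.504, 0.496, -0.496]
contact_force: [-2.2, 0.7, 0.6]
gripper_width: 9.4
```

Request:
{"name": "apply_moves", "arguments": {"targets": [{"dp": [0, 0, -0.7], "turn": 0}, {"dp": [0, 0, 0], "turn": 0}, {"dp": [0, 0, 0], "turn": 0}]}}

```text
t: 13.15
eef_pos: [501.1, -4.9, 58.8]
orientation: [-0.504, 0.504, 0.496, -0.496]
contact_force: [-5.8, 1.1, 6.3]
gripper_width: 9.3
```

Contact has been made (force went from −6 to +6 N). Now I'll let go and check.

Request:
{"name": "apply_moves", "arguments": {"targets": [{"dp": [0, 0, 0], "turn": 0}, {"dp": [0, 0, 0], "turn": 0}, {"dp": [0, 0, 0], "turn": 0}, {"dp": [0, 0, 0], "turn": 0}, {"dp": [0, 0, 0], "turn": 0}, {"dp": [0, 0, 0], "turn": 0}], "fingers": 0.6}}

```text
t: 13.75
eef_pos: [500.9, -4.9, 57.8]
orientation: [-0.504, 0.504, 0.496, -0.496]
contact_force: [0.4, 0.0, 0.0]
gripper_width: 51.2
```

Request:
{"name": "apply_moves", "arguments": {"targets": [{"dp": [0, 0, 5], "turn": 0}, {"dp": [0, 0, 10], "turn": 0}, {"dp": [0, 0, 20], "turn": 0}, {"dp": [0, 0, 25], "turn": 0}, {"dp": [0, 0, 30], "turn": 0}, {"dp": [0, 0, 30], "turn": 0}, {"dp": [0, 0, 30], "turn": 0}, {"dp": [-20, 0, 20], "turn": 0}, {"dp": [-40, 0, 0], "turn": 0}, {"dp": [-30, 0, 0], "turn": 0}, {"dp": [0, 0, 0], "turn": 0}]}}

```text
t: 14.85
eef_pos: [408.6, -4.5, 228.2]
orientation: [-0.504, 0.505, 0.496, -0.495]
contact_force: [0.3, -0.3, 0.3]
gripper_width: 51.1
```

```bash
python3 - <<'E'
from h import *
s=get_state();print(s['t'],s['eef_pos'],s['contact_force'],s['gripper_width'])
a,d=capture('side')
cv2.imwrite('pics/e1.png',cv2.resize(a[150:270,250:450],None,fx=4,fy=4)[:,:,::-1])
for c in('side','top'):
    try: axis3(c,500,-2,-0.7,(55,100))
    except Exception as e: print(c,e)
    for q in("long_arm_balance","long_arm_boss","rest_seat","short_arm_balance"):
        for r in place_of(c,q)[:3]: print(c,q,round(r['p'],2),np.round(r['location'],1))
E
```

```text
14.85 [408.60229923  -4.47545488 228.15799439] [ 0.32232668 -0.332763    0.3022225 ] 51.10051513665164
side axis pt 500.0 -0.2 ang -0.52 slope deg -0.16 z at 0 63.9 n 282 ends [-222.7  118.6]
side long_arm_balance 0.91 [501.4  -0.8  61. ]
side long_arm_boss 0.77 [600.2  -9.9  60.4]
side rest_seat 0.85 [ 674.1 -295.    65.8]
side rest_seat 0.72 [500.2  -7.3  65.9]
side short_arm_balance 0.66 [ 472.3 -247.8   25.7]
top axis pt 499.5 -8.8 ang 5.22 slope deg -1.44 z at 0 68.6 n 92 ends [-216.  119.]
top long_arm_balance 0.56 [502.3  -4.9  61.8]
top rest_seat 0.96 [504.1  -8.2  61.1]
top rest_seat 0.78 [ 670.9 -297.1   62.7]
top short_arm_balance 0.86 [ 467.7 -249.7   22.7]
```

View pics/e1.png

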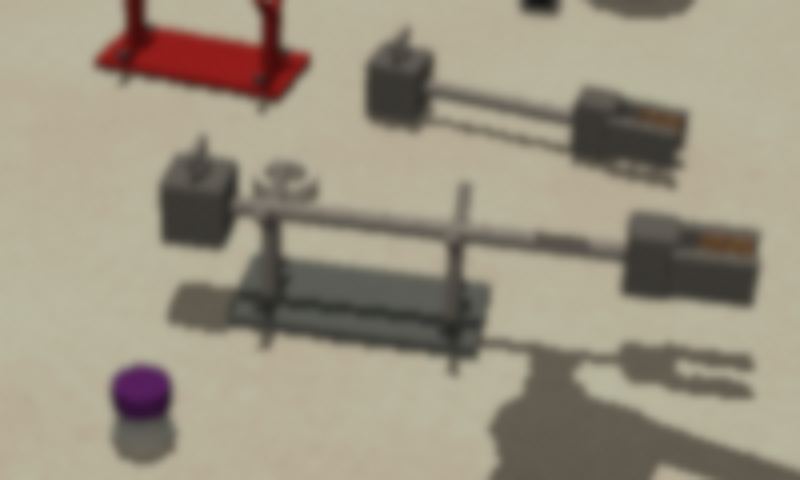

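The rod lies level in both forks at (270,215) and (455,230), and the tool is clear. The top-view axis fit is spoilt by the arm blocking the view (92 points). I'll hand in.

```bash
python3 -c "
from bench import *
print(finish_job())"
```

```text
the job is handed in; nothing more can be done
None
```

I gripped the long clamp arm at its balance point, and a 25 mm trial lift hung level (−0.1°). I then carried it level to the grey rest, lowered it until it touched (a few newtons), let go and moved the gripper clear. The job was handed in at about 15 s.

**Long arm:** the last side view shows the rod in both forks. It slopes −0.2° and points −0.5°, against about −0.7° for the rest. The balance point reads (501, −1…−5, 61) mm, against a rest middle of about (500, −4.6, 63) mm.

**Short arm:** it still reads within about 4 mm of its starting position, which is within measurement error.

**Disagreement:** the last axis fit from the top camera gave a heading of 5.2° and a slope of −1.4°. The robot arm blocked most of the rod in that view (only 92 points), so I discounted it. The direct position readings from the top camera agreed with the side view.

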